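# Put the soldering bench back in order

### The arm

A 7-joint arm with a two-finger parallel gripper is mounted at the origin on the work surface. World frame = base frame: x ahead of the robot, y to its left, z up, the work surface at z = 0. Lengths are in m, angles in rad, forces in N, time in s.
With the tool pointing down it reaches from about 0.4 to 0.875 m from the base axis. Payload 19.3 kg.
Tool frame: the origin (TCP) lies on the mounting face of the last link; the fingertips stand 173 mm ahead of it and the grasp point (between the pads) lies 155 mm ahead of it; z points along the fingers, y is the line along which they close (so a half turn about z gives the same grasp; the last joint's range is limited). The gripper opens to 85 mm and grips with 20 to 120 N. Pads are 22 mm wide; open, the fingers measure 114 mm over their backs; the gripper's body (76 mm by 85 mm) begins 54 mm behind the grasp point. The pads swing forward as they close: fully open they stand 13 mm farther back than shut.
Start: joints at [-0.07, 0.521, -0.036, 1.599, 0.021, 1.021, -0.113], TCP at [0.625, -0, 0.405] pointing down, gripper open.
Joint ranges: [-2.91, 2.91], [-0.3, 2.13], [-1.5, 1.42], [0.17, 2.43], [-1.26, 4.41], [0.16, 1.93], [-2.52, 2.52]. Speed limits (rad/s): [1.89, 1.89, 2.39, 2.39, 3.01, 3.01, 3.01].

### API

Orientations are given as [roll, pitch, yaw] about the fixed x, y, z axes, in that order (R = Rz(yaw) Ry(pitch) Rx(roll)).
In Python, from workcell import bot, vision gives the robot as it stands.
- The arm moves only by the shell command python3 -m creep 'ROWS' [FORCE]. ROWS is JSON, a list that holds one entry, the list of rows, each a list of 7 numbers: the opening, from -1 (shut) to 1 (fully open), then the shift along the tool's x, y, z in cm, then the turn, a rotation vector about the tool's x, y, z in rad. In form: [[[grip, tx, ty, tz, rx, ry, rz], ...]]. A call has 1 to 12 rows; each row shifts and turns the commanded pose from where the row before left it, along the tool's axes as they then stand; what a row does not reach is not made up. A row lasts 1/8 s, in which the tool goes at most 62.5 mm and 10.7 degrees, less where a joint would pass 70% of its speed; a pose out of reach is approached as far as the arm can. A call with a gripper value outside its range is refused whole. The fingers move at their own pace and stop on an object; FORCE is the grip in N (left out, the last holds). Time passes only in rows, so rows that do not move let the fingers close. It gives the time, the measured TCP pose, the force, the opening and the grip force at its end, in the units of the state.
- bot.observe(): the state, without advancing time (a new reading comes with each control period).
- vision.grab_frame(name): name is "scene" or "side" or "wrist"; returns a dict with "image" (384x512x3 uint8, blue, green, red), "depth" (384x512 float32, m along the optical axis (not along the pixel's ray), 0 where there is no reading), "fovy" (degrees; the focal length in pixels is half the picture's height over the tangent of half this angle, whatever the lens; pixels are square), "cx", "cy" (the principal point, pixels), "cam_to_world" (4x4, takes a point from camera to world coordinates); the wrist camera has in their place "tool_from_camera" (4x4, takes a point from camera to tool coordinates, whose origin is the TCP and whose axes are the flange's). Camera axes: x right, y down, z forward; pixel columns grow to the right and rows downward; lengths in m; the calibration is good to about 2 mm. A picture is of the moment at which its call begins: read the wrist's pose just before it.
- bot.job_done(): hands the job in; it is judged then, once.
The state is a dict: "clock": time; "qpos": joint angles; "qd": joint speeds; "joint_efforts": joint torques, N m; "position": TCP position; "tool_rot": TCP orientation; "force": force on the tool from outside, world axes, zero at the start; "moment": the same for the moment, N m; "grip_width": finger opening in m; "finger_force": force on a finger pad.
Only numpy, scipy, OpenCV 4.12 (cv2) and the standard library are available. Lean on these libraries where they do the work, as an engineer would, in place of code of your own. Each camera call takes 0.05 s, during which the arm holds its last target. There are 200 camera calls.

### The job

Put the soldering bench back in order: each solder reel fully down on the spindle of the stand in its own colour, the brass-wool tip cleaner upright in its round black seat, and the side cutters flat in their cut-out in the foam insert, jaws in the narrow end. Set things down rather than dropping them, and leave the pen and the flux bottle where they are.

Things in the scene. Friction and masses are not known exactly. Their poses are not given: they have to be found in the camera images.
- reel_green: Loose solder reel standing upright on one flange: green plastic flanges 56 mm across, silver wire wound between them (49 mm across), 46 mm tall, open bore 28 mm right through, about 0.18 to 0.35 kg. Origin: centre of the underside; z up along the bore. It may be gripped across the flanges in any direction.
- reel_orange: Loose solder reel standing upright on one flange: orange plastic flanges 56 mm across, silver wire wound between them (49 mm across), 46 mm tall, open bore 28 mm right through, about 0.18 to 0.35 kg. Origin: centre of the underside; z up along the bore. It may be gripped across the flanges in any direction.
- stand_green: Fixed reel stand: green round base 82 mm across, its top face 14 mm above the bench, with an upright steel spindle 9 mm thick (pointed tip) that ends 66 mm above the bench. Origin: on the spindle's axis at bench level, z up. A reel that is home sits flat on the base, its underside 14 mm above the bench.
- stand_orange: Fixed reel stand: orange round base 82 mm across, its top face 14 mm above the bench, with an upright steel spindle 9 mm thick (pointed tip) that ends 66 mm above the bench. Origin: on the spindle's axis at bench level, z up. A reel that is home sits flat on the base, its underside 14 mm above the bench.
- tip_cleaner: Loose tip cleaner: upright round steel cup, 54 mm across and 45 mm tall, straight-sided, heaped with brass shavings that rise 5 mm above its rim (do not count on them for height), about 0.11 to 0.18 kg. Origin: centre of the underside; z up.
- cleaner_seat: Fixed black round seat for the tip cleaner, 92 mm across, brass line round its rim: a dish with its floor 6 mm above the bench, 80 mm across inside, and a collar that narrows to 74 mm at the rim, 18 mm above the bench. Origin: its centre at bench level; z up. When home, the cup stands on the dish floor inside the collar.
- cutters: Loose side cutters lying flat, 137 mm long, 12 mm thick, red handles, dark steel head, 0.07 to 0.11 kg. Origin: underside, below the rivet; x to the jaws (tips at x = +42 mm, handle ends at -95 mm, 49 mm over both handles at the rear), z up. Grip across y at the head: a block with parallel sides, 22 mm wide (y), 32 mm long, centred on the origin.
- cutter_tray: Fixed foam insert, black on yellow, x -120 to +65, y -46 to 46 mm, top 14 mm above the bench. Yellow cut-out, the cutters' outline with 8 mm to spare, floor 4 mm above the bench: handle end to x = -105, 68 mm wide; jaw end to x = +54, 38 mm wide. A finger slot as deep, x -22 to 22 mm, runs right across. Origin: where the rivet belongs, at bench level; x to the jaw end, z up. Black tool shadow.
- pen: Bystander: teal pen lying on the bench, 145 mm long, 10 mm thick. Origin: under the middle of its barrel, x towards the point. Not to be moved.
- flux_bottle: Bystander: small amber flux bottle with a black cap, 38 mm across, 75 mm tall. Origin: centre of the underside, z up. Not to be moved.
Not all that is in view belongs to the job. Leave any blue look-alike of the reel_green alone. Leave any purple look-alike of the stand_green alone.

How it is judged:
At the end, for the whole second after the job is handed in: Each reel flat on its own colour's stand (12 mm), cleaner on its seat's floor (10 mm), cutters flat on the cut-out's floor (rivet 15 mm, 0.3 rad, jaws in the narrow end); heights within 3 mm, level within 0.08 rad, released, at rest; pen and bottle within 20 mm, bottle upright (horizontal distance between reel_green and stand_green below 0.012 m and z of reel_green in the frame of stand_green below 0.017 m and angle between each of reel_green, reel_orange, tip_cleaner, cutters's own z axis and vertical below 0.08 rad and linear speed of each of reel_green, reel_orange, tip_cleaner, cutters below 0.02 m/s and angular speed of each of reel_green, reel_orange, tip_cleaner, cutters below 0.2 rad/s and horizontal distance between reel_orange and stand_orange below 0.012 m and z of reel_orange in the frame of stand_orange below 0.017 m and horizontal distance between tip_cleaner and cleaner_seat below 0.01 m and z of tip_cleaner in the frame of cleaner_seat below 0.009 m and horizontal distance between cutters and cutter_tray below 0.015 m and z of cutters in the frame of cutter_tray below 0.007 m and angle between the x axis of cutters and the x axis of cutter_tray, either way round below 0.3 rad and distance of each of pen, flux_bottle from where it was at the start of the episode below 0.02 m and angle between flux_bottle's own z axis and vertical below 0.15 rad); the robot touches nothing.
It fails at once if the pen or the flux bottle is pushed more than 20 mm from where it was, or the bottle is tipped (distance of any of pen, flux_bottle from where it was at the start of the episode above 0.02 m or angle between flux_bottle's own z axis and vertical above 0.3 rad).
It fails at once if a thing is dropped: out of the fingers' hold it falls faster than 0.65 m/s (a drop of over 20 mm) ((linear speed of reel_green above 0.65 m/s and contact force between reel_green and the fingers below 0.05 N) or (linear speed of reel_orange above 0.65 m/s and contact force between reel_orange and the fingers below 0.05 N) or (linear speed of tip_cleaner above 0.65 m/s and contact force between tip_cleaner and the fingers below 0.05 N) or (linear speed of cutters above 0.65 m/s and contact force between cutters and the fingers below 0.05 N)).
It also fails if it takes over 128 s, if anything falls off the work surface, if the arm or the gripper's body presses on something with over 40 N, if the wrist force passes 120 N, or if a joint passes its speed limit or range.

## Working session

There is one attempt and no reset: what is moved stays moved. The work goes in short steps, Python scripts to look and compute and a shell command to move; the robot and the scene stay as the last step left them, time stands still between calls to the robot, and variables do not carry over. Pictures are saved under pics/ and viewed, at most 14 in all, crops included, and the job is handed in when it is done.

```bash
mkdir -p pics; ls
python3 - <<'E'
from workcell import bot, vision
import cv2,pickle,numpy as np
s=bot.observe();print(s)
for n in("scene","side","wrist"):
    f=vision.grab_frame(n);pickle.dump(f,open(f'pics/{n}0.pkl','wb'))
    cv2.imwrite(f'pics/{n}0.png',cv2.resize(f['image'],(800,600),interpolation=cv2.INTER_CUBIC))
    print(n,f['fovy'],f['cx'],f['cy'],f.get('cam_to_world',f.get('tool_from_camera')).round(3).tolist(),(f['depth']>0).mean())
E
```

```text
pics
{'clock': 0.0, 'qpos': array([-0.07020845,  0.52202381, -0.03631132,  1.59998856,  0.02118358,
        1.02110126, -0.11278912]), 'qd': array([-0.00014984, -0.00107598, -0.0007304 , -0.00073729,  0.00044876,
       -0.0003374 ,  0.00242395]), 'joint_efforts': array([-4.24098413e-03, -9.27110124e+01,  1.97758444e+00, -3.69928443e+01,
        1.76317629e-02,  8.19846697e-03, -6.58496788e-05]), 'position': array([ 6.24865031e-01, -2.30920858e-05,  4.04126653e-01]), 'tool_rot': array([-3.14045853e+00,  7.49507684e-05,  1.57078284e+00]), 'force': array([-0.22126521, -0.4281372 , -0.05354429]), 'moment': array([ 0.00023123, -0.05963772, -0.00678101]), 'finger_force': 0.0, 'grip_width': 0.08530220100279258}
scene 51.56932662595329 261.38908764019993 194.5548505331054 [[0.859, 0.396, -0.325, 0.846], [0.512, -0.665, 0.543, -0.629], [-0.001, -0.633, -0.774, 0.939], [0.0, 0.0, 0.0, 1.0]] 0.9959360758463541
side 50.21054203766308 249.08149954009616 193.6520552479523 [[-0.897, -0.229, 0.377, 0.043], [-0.441, 0.496, -0.748, 0.882], [-0.015, -0.838, -0.546, 0.68], [0.0, 0.0, 0.0, 1.0]] 0.9956919352213541
wrist 58.926778132874915 253.41764084817058 196.57575400817498 [[-0.0, -0.947, -0.322, 0.083], [1.0, -0.0, 0.001, -0.001], [-0.001, -0.322, 0.947, 0.031], [0.0, 0.0, 0.0, 1.0]] 0.9961344401041666
```

View pics/scene0.png

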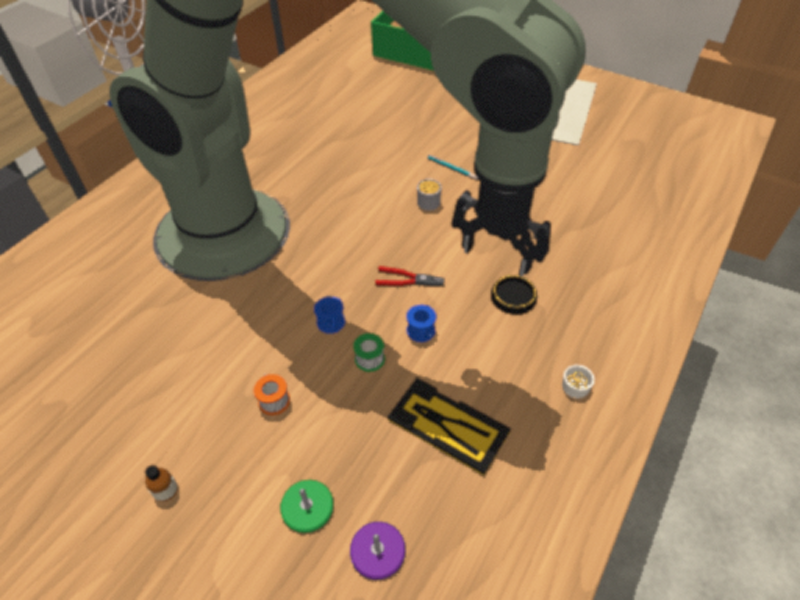

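View pics/side0.png

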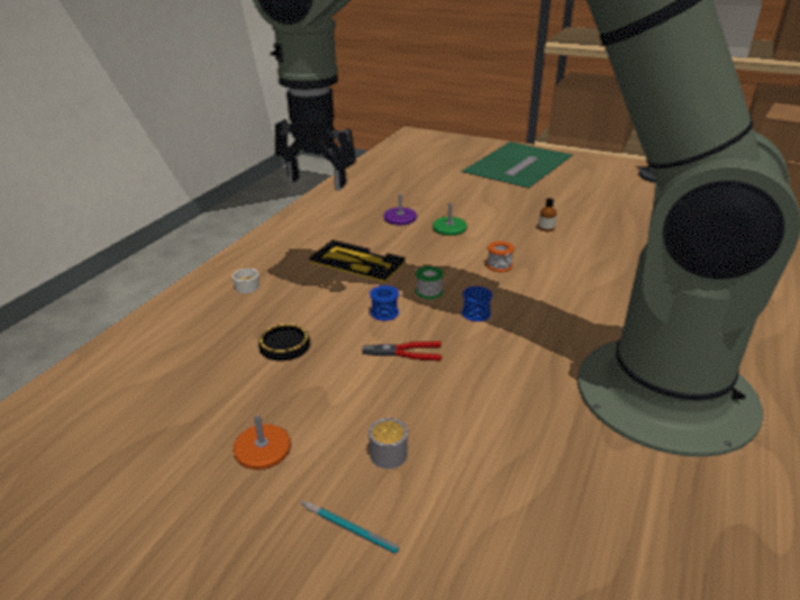

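View pics/wrist0.png

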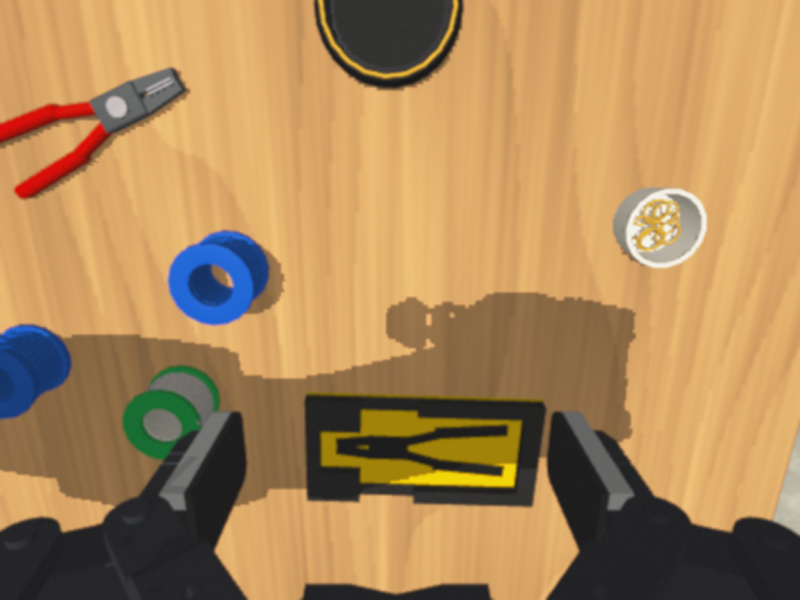

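Scene view: green reel at (369,352), orange reel (272,396), green stand (307,506), seat (514,294), cutters rivet (424,280), tray (450,425), steel tip cleaner (429,194), pen (450,167), bottle (160,485). Side view adds the orange stand at (262,445), which the gripper hides in the scene view. The blue reels, purple stand and white bowl are decoys. The wrist view shows that the tray's jaw (narrow) end is on the image left, and the cutters' jaws point right and slightly up.

```bash
cat > h.py <<'E'
import numpy as np,cv2,pickle
from scipy.optimize import least_squares
from scipy.spatial.transform import Rotation as R
def tool(s):
    T=np.eye(4);T[:3,:3]=R.from_euler('xyz',s['tool_rot']).as_matrix();T[:3,3]=s['position'];return T
def cloud(f,T):
    d=f['depth'];h,w=d.shape;fl=h/2/np.tan(np.radians(f['fovy'])/2)
    v,u=np.mgrid[:h,:w]
    P=np.stack([(u-f['cx'])/fl*d,(v-f['cy'])/fl*d,d],-1)
    P=P@T[:3,:3].T+T[:3,3];P[d==0]=np.nan;return P
def ray(f,T,u,v):
    fl=f['image'].shape[0]/2/np.tan(np.radians(f['fovy'])/2)
    r=T[:3,:3]@np.array([(u-f['cx'])/fl,(v-f['cy'])/fl,1]);return T[:3,3],r/np.linalg.norm(r)
def tri(*rays):
    A=0;b=0
    for o,d in rays:
        M=np.eye(3)-np.outer(d,d);A=A+M;b=b+M@o
    return np.linalg.solve(A,b)
def circ(xy):
    c=np.median(xy,0)
    r=least_squares(lambda p:np.hypot(*(xy-p[:2]).T)-p[2],[*c,.03],loss='soft_l1',f_scale=.002);return r.x
E
python3 - <<'E'
from h import *
K=800/512
px={'scene':dict(rg=(369,352),ro=(272,396),sg=(307,506),seat=(514,294),cut=(424,280),tray=(450,425),cup=(429,194),bot=(160,490),pen=(450,167),bluefar=(330,315),blue=(421,323)),
'side':dict(rg=(429,283),ro=(500,256),sg=(450,226),so=(262,445),seat=(284,342),cut=(400,350),tray=(357,260),cup=(389,442),bot=(547,220),pen=(350,527),bluefar=(477,303),blue=(385,302))}
for n in px:
    f=pickle.load(open(f'pics/{n}0.pkl','rb'));P=cloud(f,f['cam_to_world'])
    for k,(u,v) in px[n].items():
        c=P[int(v/K),int(u/K)]
        m=(np.hypot(P[...,0]-c[0],P[...,1]-c[1])<.075)&(P[...,2]>.004)&(P[...,2]<.1)
        # connected blob
        _,L=cv2.connectedComponents(m.astype(np.uint8));l=L[int(v/K),int(u/K)]
        if l==0: print(n,k,c.round(3),'floor');continue
        Q=P[L==l];zt=np.percentile(Q[:,2],97)
        t=Q[np.abs(Q[:,2]-zt)<.004]
        print(n,k,'n',len(Q),'zt %.3f'%zt,'bbox',Q.min(0).round(3)[:2],Q.max(0).round(3)[:2],'ctr top',((t.min(0)+t.max(0))/2).round(3)[:2],'ext',(np.ptp(t,0)).round(3)[:2],'circ',circ(t[:,:2]).round(3))
E
```

```text
scene rg n 416 zt 0.050 bbox [ 0.414 -0.147] [ 0.488 -0.059] ctr top [ 0.459 -0.12 ] ext [0.055 0.053] circ [ 0.459 -0.12   0.022]
scene ro n 479 zt 0.049 bbox [ 0.322 -0.304] [ 0.392 -0.229] ctr top [ 0.365 -0.277] ext [0.053 0.054] circ [ 0.365 -0.277  0.022]
scene sg n 934 zt 0.036 bbox [ 0.479 -0.439] [ 0.566 -0.357] ctr top [ 0.526 -0.399] ext [0.006 0.005] circ [ 0.526 -0.398  0.003]
scene seat n 586 zt 0.021 bbox [0.574 0.104] [0.666 0.2  ] ctr top [0.621 0.149] ext [0.085 0.088] circ [0.62 0.15 0.04]
scene cut n 252 zt 0.016 bbox [0.378 0.046] [0.487 0.118] ctr top [0.428 0.079] ext [0.1   0.065] circ [ 0.492 -0.015  0.119]
scene tray n 1416 zt 0.017 bbox [ 0.574 -0.213] [ 0.723 -0.115] ctr top [ 0.65  -0.164] ext [0.146 0.095] circ [ 0.64  -0.163  0.058]
scene cup n 272 zt 0.052 bbox [0.3   0.272] [0.367 0.332] ctr top [0.343 0.306] ext [0.049 0.046] circ [0.34  0.304 0.014]
scene bot n 361 zt 0.077 bbox [ 0.284 -0.508] [ 0.34  -0.471] ctr top [ 0.32 -0.49] ext [0.017 0.017] circ [ 0.32  -0.49   0.006]
scene pen n 95 zt 0.013 bbox [0.259 0.428] [0.398 0.454] ctr top [0.328 0
[... 1149 characters left out ...]
 0.648 -0.162] ext [0.149 0.097] circ [ 0.641 -0.164  0.059]
side cup n 685 zt 0.052 bbox [0.31  0.281] [0.364 0.336] ctr top [0.336 0.307] ext [0.052 0.051] circ [0.337 0.308 0.016]
side bot n 193 zt 0.075 bbox [ 0.298 -0.524] [ 0.348 -0.462] ctr top [ 0.317 -0.486] ext [0.016 0.019] circ [ 0.317 -0.487  0.007]
side pen n 378 zt 0.014 bbox [0.256 0.429] [0.397 0.451] ctr top [0.324 0.442] ext [0.135 0.018] circ [0.502 2.63  2.196]
side bluefar n 382 zt 0.050 bbox [ 0.318 -0.113] [ 0.384 -0.053] ctr top [ 0.346 -0.083] ext [0.053 0.06 ] circ [ 0.346 -0.082  0.022]
side blue n 375 zt 0.050 bbox [ 0.476 -0.055] [0.534 0.017] ctr top [ 0.503 -0.011] ext [0.054 0.055] circ [ 0.502 -0.011  0.022]
```

Run:
```python
from h import *
s=dict(position=np.array([.624865,0,.404127]),tool_rot=np.array([-3.14045853,7.5e-5,1.57078284]))
F={n:pickle.load(open(f'pics/{n}0.pkl','rb')) for n in('scene','side','wrist')}
def T(n): return tool(s)@F[n]['tool_from_camera'] if n=='wrist' else F[n]['cam_to_world']
def ortho(n,c,z,half=.1,N=400):
    f=F[n];C=np.linalg.inv(T(n));fl=192/np.tan(np.radians(f['fovy'])/2)
    a=np.linspace(-half,half,N);X,Y=np.meshgrid(c[0]+a,c[1]-a)
    P=np.stack([X,Y,0*X+z],-1)@C[:3,:3].T+C[:3,3]
    im=cv2.remap(f['image'],(P[...,0]/P[...,2]*fl+f['cx']).astype('f4'),(P[...,1]/P[...,2]*fl+f['cy']).astype('f4'),cv2.INTER_CUBIC)
    for i in range(0,N,50): im[i,:]=im[i,:]//2;im[:,i]=im[:,i]//2
    return im
o=np.vstack([np.hstack([ortho(n,(.42,.08),.012,N=300) if 0 else cv2.resize(ortho(n,(.42,.08),.014),(390,290)) for n in('wrist','side')]),
 np.hstack([cv2.resize(ortho(n,(.66,-.16),.014),(390,290)) for n in('wrist','scene')])])
A=np.hstack([ortho('wrist',(.42,.08),.014),ortho('side',(.42,.08),.014)])
B=np.hstack([ortho('wrist',(.66,-.16),.016),ortho('scene',(.66,-.16),.016)])
cv2.imwrite('pics/oA.png',A);cv2.imwrite('pics/oB.png',B)
# wrist point clouds
P=cloud(F['wrist'],T('wrist'))
for k,(u,v) in dict(floor=(500,150),rivet=(116,107),tip=(182,82),trayTL=(312,402),trayTR=(540,408),rgtop=(160,395),seatrim=(390,80)).items():
    print(k,P[int(v/1.5625),int(u/1.5625)].round(4))
```

```text
floor [ 6.943e-01  6.790e-02 -3.000e-04]
rivet [0.4468 0.095  0.0137]
tip [ 4.850e-01  1.107e-01 -2.000e-04]
trayTL [ 0.5594 -0.1155  0.0128]
trayTR [ 0.7336 -0.1208  0.013 ]
rgtop [ 0.4609 -0.0916  0.0451]
seatrim [0.6199 0.1102 0.0174]
```

View pics/oA.png

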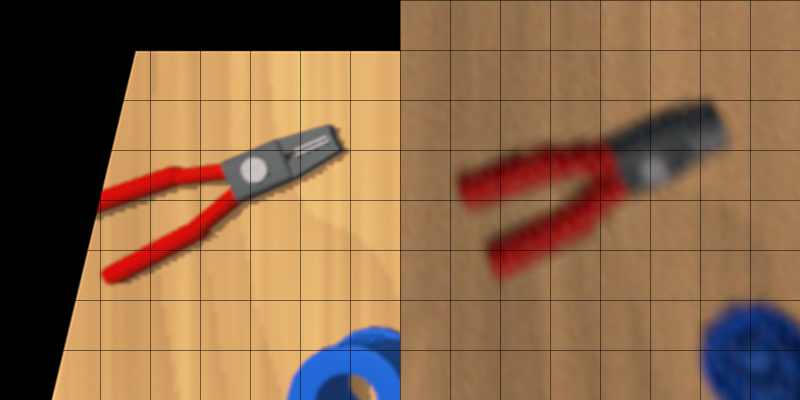

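View pics/oB.png

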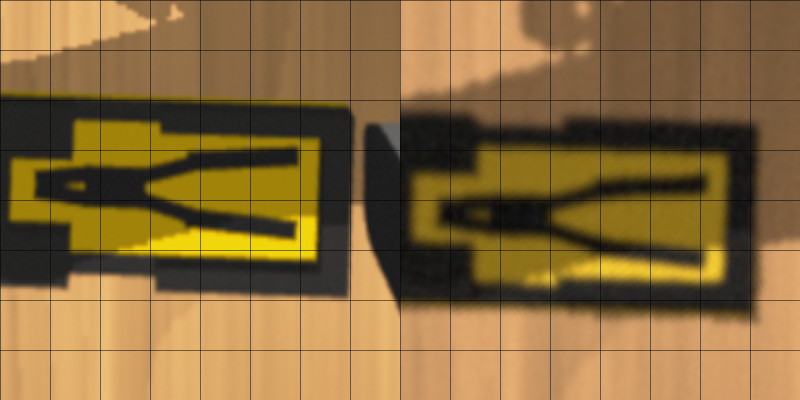

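Ortho views (0.5 mm/px): cutters' rivet at (254,169), i.e. about (.447,.095), heading about 20°. The tray's jaw end points to −x (about 178.4°) and its origin is near (.616,−.16). The wrist and scene views differ by a few mm, so I'll check the tray from a better wrist pose.

```bash
python3 -m creep '[[[1,-4,-0.5,0,0,0,0],[1,-6,-0.5,0,0,0,0],[1,0,0,0,0,0,0],[1,0,0,0,0,0,0]]]' 60
cat >> h.py <<'E'
def ortho(f,T,c,z,half=.1,N=400):
    C=np.linalg.inv(T);fl=192/np.tan(np.radians(f['fovy'])/2)
    a=np.linspace(-half,half,N);X,Y=np.meshgrid(c[0]+a,c[1]-a)
    P=np.stack([X,Y,0*X+z],-1)@C[:3,:3].T+C[:3,3]
    im=cv2.remap(f['image'],(P[...,0]/P[...,2]*fl+f['cx']).astype('f4'),(P[...,1]/P[...,2]*fl+f['cy']).astype('f4'),cv2.INTER_CUBIC)
    for i in range(0,N,50): im[i,:]=im[i,:]//2;im[:,i]=im[:,i]//2
    return im
def wrist():
    from workcell import bot,vision
    s=bot.observe();f=vision.grab_frame('wrist');return s,f,tool(s)@f['tool_from_camera']
E
python3 - <<'E'
from h import *
s,f,T=wrist();print(s['position'],s['qpos'])
cv2.imwrite('pics/t1.png',np.hstack([ortho(f,T,(.65,-.16),.014),cv2.resize(f['image'],(400,400))]))
P=cloud(f,T);c=np.array([.617,-.16])
m=(abs(P[...,2]-.0137)<.0025)&(np.hypot(P[...,0]-.64,P[...,1]+.16)<.13)
Q=P[m];print(len(Q),np.median(Q[:,2]));r=cv2.minAreaRect((Q[:,:2]*1000).astype('f4'));print(r)
E
```

```text
clock: 0.65
position: [0.615, -0.0999, 0.4045]
tool_rot: [-3.141, -0.0, 1.57]
force: [0.3, 0.1, -0.0]
grip_width: 0.0858
finger_force: 0.0
[ 0.61497542 -0.0998687   0.40450503] [ 0.08130019  0.51846418 -0.02254278  1.60559596  0.01260892  1.01801065
  0.05464547]
4540 0.013241883287345213
((645.018310546875, -162.9998321533203), (93.15650939941406, 185.44326782226562), 88.02247619628906)
```

View pics/t1.png

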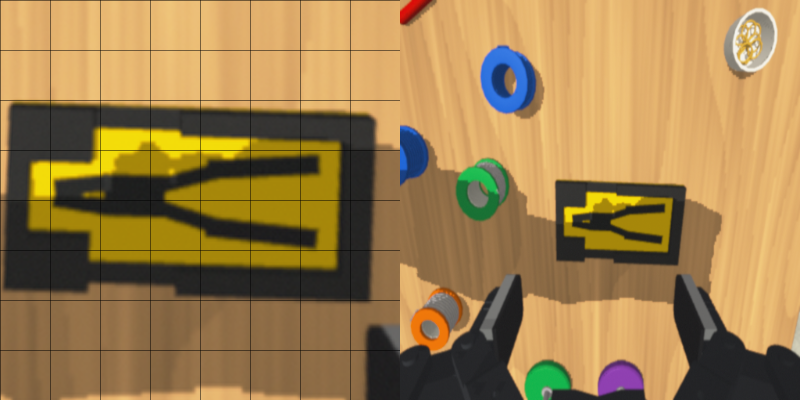

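Wrist view: the tray fits as a 185×93 mm rectangle at height 13 mm, which matches the text. Its origin is (.6175,−.162) with the jaw axis at 178°. Now to the cutters.

```bash
python3 -m creep '[[[1,3.91,-3.36,0,0,0,0],[1,3.91,-3.36,0,0,0,0],[1,3.91,-3.36,0,0,0,0],[1,3.91,-3.36,0,0,0,0],[1,3.91,-3.36,0,0,0,0],[1,0,0,2,0,0,0.1745],[1,0,0,2,0,0,0.1745],[1,0,0,2,0,0,0.1745],[1,0,0,2,0,0,0.1745],[1,0,0,2,0,0,0.1745],[1,0,0,2,0,0,0.1745],[1,0,0,0,0,0,0.1745]]]'; python3 -m creep '[[[1,0,0,0,0,0,0],[1,0,0,0,0,0,0]]]'
python3 - <<'E'
from h import *
s,f,T=wrist();print(s['position'],s['qpos'])
cv2.imwrite('pics/c1.png',np.hstack([ortho(f,T,(.43,.09),.012),cv2.resize(f['image'],(400,300)).repeat(1,0) if 0 else cv2.resize(f['image'],(400,400))]))
E
```

```text
clock: 2.2
position: [0.4464, 0.0965, 0.2835]
tool_rot: [-3.141, 0.002, 0.346]
force: [-0.4, -0.6, -0.4]
grip_width: 0.0856
finger_force: 0.0
clock: 2.45
position: [0.4469, 0.0961, 0.2849]
tool_rot: [-3.141, -0.0, 0.354]
force: [-0.3, 0.3, 0.3]
grip_width: 0.0854
finger_force: 0.0
[0.44694244 0.0961094  0.28490033] [-0.46858714  0.45951867  0.16295948  2.14041528 -0.13827976  0.55076099
 -1.42057945]
```

View pics/c1.png

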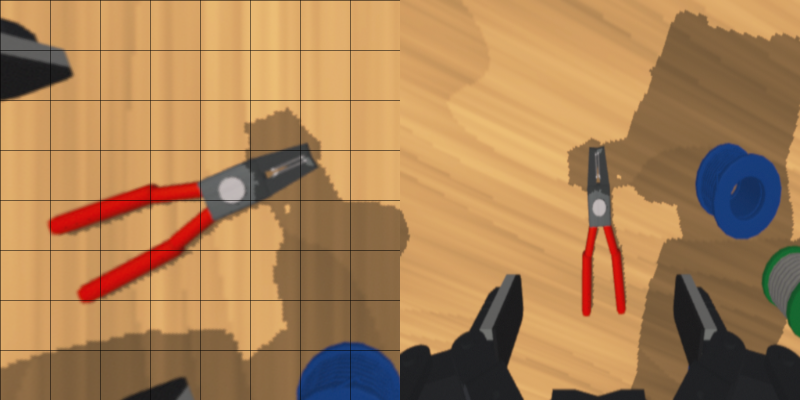

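Wrist view: the rivet is at ortho (232,189), i.e. (.446,.0955). The heading is about 23.5° from tips (312,155) and handle ends (71,260). I'll correct the yaw and descend.

```bash
python3 -m creep '[[[1,-0.1,0,0,0,0,-0.056],[1,0,0,4,0,0,0],[1,0,0,4,0,0,0],[1,0,0,2,0,0,0],[1,0,0,0.85,0,0,0],[1,0,0,0,0,0,0],[1,0,0,0,0,0,0]]]' 60;  python3 -m creep '[[[-1,0,0,0,0,0,0],[-1,0,0,0,0,0,0],[-1,0,0,0,0,0,0],[-1,0,0,0,0,0,0],[-1,0,0,0,0,0,0],[-1,0,0,0,0,0,0],[-1,0,0,0,0,0,0],[-1,0,0,0,0,0,0]]]' 60
```

```text
clock: 3.38
position: [0.4463, 0.0952, 0.177]
tool_rot: [3.142, -0.001, 0.406]
force: [-0.1, 0.3, -0.0]
grip_width: 0.085
finger_force: 0.0
clock: 4.38
position: [0.4461, 0.0952, 0.1765]
tool_rot: [-3.142, -0.0, 0.405]
force: [-2.4, 0.6, 12.3]
grip_width: 0.0202
finger_force: 58.4
```

```bash
python3 -m creep '[[[-1,0,0,-1,0,0,0],[-1,0,0,-3,0,0,0],[-1,0,0,-4.5,0,0,0],[-1,0.94,5.07,0,0,0,0],[-1,0.94,5.07,0,0,0,0],[-1,0.94,5.07,0,0,0,0],[-1,0.94,5.07,0,0,0,0],[-1,0.94,5.07,0,0,0,0],[-1,0.94,5.07,0,0,0,0],[-1,0,0,0,0,0,0]]]';  python3 -m creep '[[[-1,0,0,0,0,0,-0.18],[-1,0,0,0,0,0,-0.18],[-1,0,0,0,0,0,-0.18],[-1,0,0,0,0,0,-0.18],[-1,0,0,0,0,0,-0.18],[-1,0,0,0,0,0,-0.18],[-1,0,0,0,0,0,-0.18],[-1,0,0,0,0,0,-0.18],[-1,0,0,0,0,0,-0.18],[-1,0,0,0,0,0,-0.18],[-1,0,0,0,0,0,-0.18],[-1,0,0,0,0,0,-0.18]]]';python3 -m creep '[[[-1,0,0,0,0,0,-0.18],[-1,0,0,0,0,0,-0.18],[-1,0,0,0,0,0,-0.18],[-1,0,0,0,0,0,0],[-1,0,0,0,0,0,0],[-1,0,0,0,0,0,0]]]'
```

```text
clock: 5.62
position: [0.6184, -0.166, 0.2615]
tool_rot: [3.14, 0.0, 0.401]
force: [-0.7, 0.7, -0.0]
grip_width: 0.0199
finger_force: 59.5
clock: 7.12
position: [0.6175, -0.1615, 0.2616]
tool_rot: [-3.141, -0.0, 2.572]
force: [0.3, -0.6, -0.8]
grip_width: 0.0198
finger_force: 59.5
clock: 7.88
position: [0.6178, -0.162, 0.2613]
tool_rot: [-3.141, -0.0, 3.103]
force: [0.9, -0.0, -1.1]
grip_width: 0.0201
finger_force: 59.5
```

Run:
```python
from h import *
s,f,T=wrist()
cv2.imwrite('pics/c2.png',np.hstack([ortho(f,T,(.62,-.162),.095),ortho(f,T,(.62,-.162),.014)]))
```

```text
(no output)
```

View pics/c2.png

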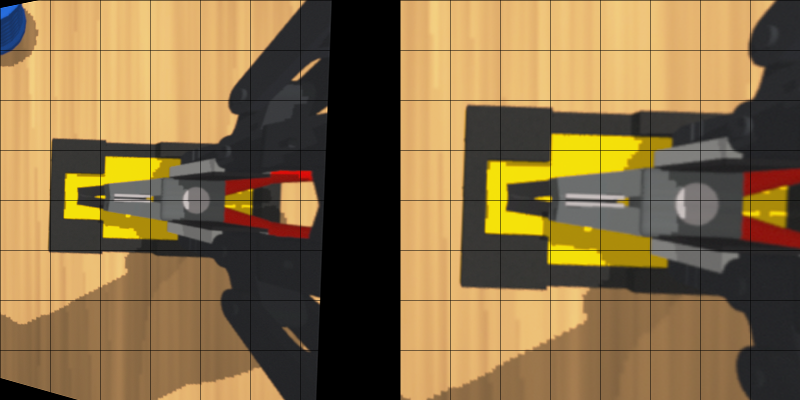

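Held cutters: rivet at ortho (196,200), i.e. (.618,−.162), jaws toward the narrow end and in line with the tray. Lowering.

```bash
python3 -m creep '[[[-1,0,0,3,0,0,0],[-1,0,0,3,0,0,0],[-1,0,0,1.2,0,0,0],[-1,0,0,0.4,0,0,0],[-1,0,0,0.3,0,0,0],[-1,0,0,0.1,0,0,0],[-1,0,0,0,0,0,0],[-1,0,0,0,0,0,0]]]'
```

```text
clock: 8.93
position: [0.6179, -0.1623, 0.1815]
tool_rot: [-3.141, 0.0, 3.105]
force: [0.1, 0.1, -0.6]
grip_width: 0.0199
finger_force: 59.5
```

```bash
python3 -m creep '[[[-1,0,0,0.1,0,0,0],[-1,0,0,0,0,0,0],[0,0,0,0,0,0,0],[0,0,0,0,0,0,0],[0.2,0,0,0,0,0,0],[0.2,0,0,0,0,0,0],[0.2,0,0,-1,0,0,0],[1,0,0,-4,0,0,0],[1,0,0,-5,0,0,0],[1,0,0,0,0,0,0],[1,0,0,0,0,0,0]]]'
python3 - <<'E'
from h import *
s,f,T=wrist();print(s['position'],s['qpos'])
cv2.imwrite('pics/c3.png',np.hstack([ortho(f,T,(.64,-.162),.014),cv2.resize(f['image'],(400,400))]))
P=cloud(f,T)
for n,c in dict(rg=(.458,-.118),sg=(.525,-.398),ro=(.363,-.275)).items():
    m=(np.hypot(P[...,0]-c[0],P[...,1]-c[1])<.045)&(abs(P[...,2]-.046)<.003);print(n,m.sum(),circ(P[m][:,:2]) if m.sum()>20 else '')
E
```

```text
clock: 10.3
position: [0.6177, -0.1623, 0.2805]
tool_rot: [-3.141, 0.0, 3.105]
force: [-0.8, -0.6, -0.7]
grip_width: 0.0852
finger_force: 0.0
[ 0.61765105 -0.16232692  0.28050572] [ 0.54406395  0.75024216 -0.59008263  1.63846048  0.50229588  0.90869116
  1.29730002]
rg 0 
sg 0 
ro 0
```

View pics/c3.png

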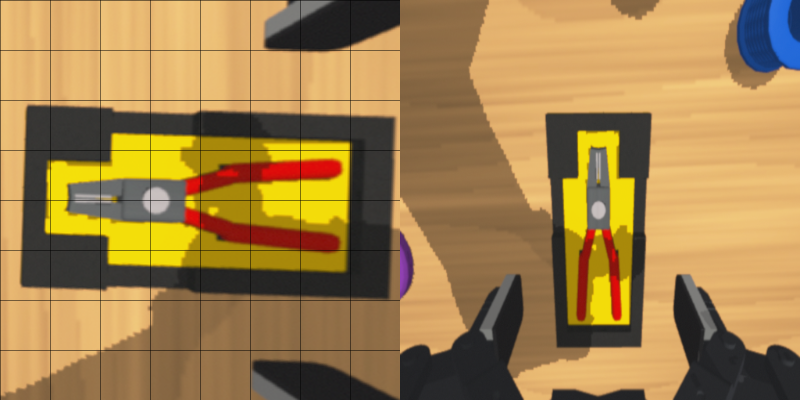

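Cutters are seated: rivet at ortho (156,200), i.e. (.618,−.162), all inside the cut-out. Now the green reel.

```bash
python3 -m creep '[[[1,4.03,0.96,-1,0,0,0],[1,4.03,0.96,-1,0,0,0],[1,4.03,0.96,0,0,0,0],[1,4.03,0.96,0,0,0,0],[1,0,0,0,0,0,0],[1,0,0,0,0,0,0]]]'
cat >> h.py <<'E'
def find(c,z,r=.05,dz=.003,col=None):
    "centre and radius of the flat top near c at height z, wrist view"
    s,f,T=wrist();P=cloud(f,T);m=(np.hypot(P[...,0]-c[0],P[...,1]-c[1])<r)&(abs(P[...,2]-z)<dz)
    n,L,st,_=cv2.connectedComponentsWithStats(m.astype(np.uint8))
    m=L==1+st[1:,4].argmax();Q=P[m];(x,y),rad=cv2.minEnclosingCircle((Q[:,:2]*1000).astype('f4'))
    cv2.imwrite('pics/last.png',f['image'])
    d=np.array([x,y])/1000-s['position'][:2]
    print('n',m.sum(),'z',np.median(Q[:,2]).round(4),'centre mm',round(x,1),round(y,1),'r',round(rad,1),'tool shift cm',(tool(s)[:3,:3].T@[*d,0]*100).round(2)[:2],'bgr',f['image'][m].mean(0).round(),'tcp',s['position'].round(4),s['tool_rot'].round(3),'q',s['qpos'].round(2))
E
python3 -c "
from h import *
find((.458,-.118),.046)"
```

```text
clock: 11.1
position: [0.4585, -0.1181, 0.2999]
tool_rot: [3.141, -0.0, 3.105]
force: [-0.3, -0.3, 0.8]
grip_width: 0.0855
finger_force: 0.0
n 3448 z 0.0453 centre mm 457.4 -118.1 r 28.1 tool shift cm [ 0.1 -0. ] bgr [ 74. 167.  31.] tcp [ 0.4585 -0.1181  0.2999] [ 3.141 -0.     3.105] q [ 0.63  0.51 -0.65  2.06  0.46  0.72  1.22]
```

```bash
python3 -m creep '[[[1,0.1,0,4,0,0,0],[1,0,0,4,0,0,0],[1,0,0,2.9,0,0,0],[1,0,0,1,0,0,0],[1,0,0,0,0,0,0],[-1,0,0,0,0,0,0],[-1,0,0,0,0,0,0],[-1,0,0,0,0,0,0],[-1,0,0,0,0,0,0],[-1,0,0,0,0,0,0],[-1,0,0,0,0,0,0]]]' 60
python3 -m creep '[[[-1,0,0,-0.5,0,0,0],[-1,0,0,-2,0,0,0],[-1,0,0,-4,0,0,0],[-1,0,0,-4,0,0,0],[-1,0,0,0,0,0,0],[-1,0,0,0,0,0,0]]]'
```

```text
clock: 12.52
position: [0.4575, -0.1181, 0.1824]
tool_rot: [-3.141, 0.002, 3.105]
force: [-3.3, 1.7, 17.2]
grip_width: 0.0546
finger_force: 60.1
clock: 13.28
position: [0.4568, -0.1182, 0.286]
tool_rot: [-3.141, -0.0, 3.105]
force: [0.0, -0.0, -2.5]
grip_width: 0.0544
finger_force: 63.9
```

```bash
python3 -m creep '[[[-1,-3,-3.94,0,0,0,0],[-1,-3,-3.94,0,0,0,0],[-1,-3,-3.94,0,0,0,0],[-1,-3,-3.94,0,0,0,0],[-1,-3,-3.94,0,0,0,0],[-1,0,0,0,0,0,0],[-1,0,0,0,0,0,0]]]'
python3 -c "
from h import *
find((.525,-.398),.0135,r=.06,dz=.002)
find((.525,-.398),.056,r=.03,dz=.009)"
```

```text
clock: 14.15
position: [0.5996, -0.3195, 0.2846]
tool_rot: [3.14, -0.002, 3.106]
force: [0.0, 0.9, -1.9]
grip_width: 0.0547
finger_force: 63.9
n 10152 z 0.0132 centre mm 524.9 -396.5 r 40.3 tool shift cm [ 7.18 -7.96] bgr [ 59. 125.  31.] tcp [ 0.5996 -0.3195  0.2846] [ 3.140e+00 -2.000e-03  3.106e+00] q [ 0.76  0.8  -0.59  1.51  0.5   0.98  1.56]
n 313 z 0.06 centre mm 524.8 -396.4 r 4.5 tool shift cm [ 7.21 -7.98] bgr [95. 98. 99.] tcp [ 0.5996 -0.3192  0.2851] [ 3.141e+00 -2.000e-03  3.106e+00] q [ 0.76  0.8  -0.59  1.51  0.5   0.98  1.56]
```

View pics/last.png

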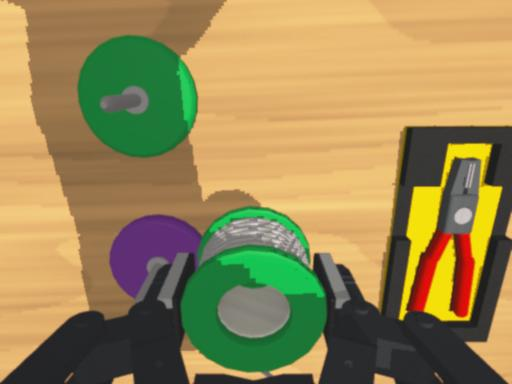

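Wrist view: green stand spindle tip near (105,103), base fits r 40.3 mm at (.525,−.3965). The reel is held level between the pads.

```bash
python3 -c "
from h import *
find((.6,-.3195),.147,r=.04,dz=.006)"; python3 -m creep '[[[-1,2.4,-2.66,0,0,0,0],[-1,2.4,-2.66,0,0,0,0],[-1,2.4,-2.65,0,0,0,0],[-1,0,0,0,0,0,0],[-1,0,0,0,0,0,0]]]'
```

```text
n 13669 z 0.1482 centre mm 592.4 -319.2 r 39.2 tool shift cm [ 0.72 -0.02] bgr [ 64. 126.  37.] tcp [ 0.5996 -0.3192  0.2855] [ 3.141e+00 -1.000e-03  3.106e+00] q [ 0.76  0.8  -0.59  1.51  0.5   0.98  1.56]
clock: 14.92
position: [0.5253, -0.3965, 0.2864]
tool_rot: [3.141, 0.0, 3.106]
force: [0.6, 0.5, -2.3]
grip_width: 0.0548
finger_force: 64.0
```

```bash
python3 -c "
from h import *
s,f,T=wrist();P=cloud(f,T);b=f['image'].astype(int);m=(b[...,1]>b[...,2]+30)&(b[...,1]>b[...,0]+30)&(abs(P[...,2]-.149)<.004)
Q=P[m];c,r=cv2.minEnclosingCircle((Q[:,:2]*1000).astype('f4'));print(s['position'],c,r,np.median(Q[:,2]))
print(np.linalg.lstsq(np.c_[Q[:,:2],np.ones(len(Q))],Q[:,2],rcond=None)[0])"
```

```text
[ 0.52533697 -0.39647989  0.28642557] (524.7116088867188, -397.0064697265625) 28.29794692993164 0.1490924648897953
[0.00320973 0.00166735 0.14793131]
```

```bash
python3 -m creep '[[[-1,0,0,3,0,0,0],[-1,0,0,3,0,0,0],[-1,0,0,1.8,0,0,0],[-1,0,0,0.5,0,0,0],[-1,0,0,0.4,0,0,0],[-1,0,0,0.1,0,0,0],[-1,0,0,0,0,0,0],[-1,0,0,0,0,0,0]]]'
```

```text
clock: 15.98
position: [0.5251, -0.3974, 0.1986]
tool_rot: [-3.141, 0.0, 3.105]
force: [0.3, -0.5, -2.3]
grip_width: 0.0548
finger_force: 64.0
```

```bash
python3 -m creep '[[[-1,0,0,0.1,0,0,0],[-1,0,0,0.1,0,0,0],[-1,0,0,0,0,0,0]]]'; python3 -m creep '[[[0.6,0,0,0,0,0,0],[1,0,0,0,0,0,0],[1,0,0,0,0,0,0],[1,0,0,0,0,0,0],[1,0,0,0,0,0,0],[1,0,0,-4,0,0,0],[1,0,0,-5,0,0,0],[1,0,0,0,0,0,0],[1,0,0,0,0,0,0]]]'
python3 -c "
from h import *
find((.525,-.397),.060,r=.05)"
```

```text
clock: 16.35
position: [0.525, -0.3973, 0.1966]
tool_rot: [-3.141, -0.0, 3.105]
force: [-2.1, 1.4, 6.1]
grip_width: 0.0544
finger_force: 64.7
clock: 17.48
position: [0.5248, -0.3973, 0.2859]
tool_rot: [-3.141, -0.0, 3.105]
force: [0.3, -0.1, -0.5]
grip_width: 0.0856
finger_force: 0.0
n 4295 z 0.0593 centre mm 524.7 -397.6 r 28.2 tool shift cm [ 0.01 -0.03] bgr [ 64. 143.  28.] tcp [ 0.5248 -0.3973  0.2859] [-3.141 -0.     3.105] q [ 0.93  0.77 -0.6   1.58  0.51  0.95  1.7 ]
```

Green reel is home (top at 59 mm, centre within 1 mm). Orange reel next.

```bash
python3 -m creep '[[[1,4.1,2.9,-1,0,0,0],[1,4.1,2.9,0,0,0,0],[1,4.1,2.9,0,0,0,0],[1,4.1,2.9,0,0,0,0],[1,0,0,0,0,0,0],[1,0,0,0,0,0,0]]]'
python3 -c "
from h import *
find((.363,-.275),.046)"
```

```text
clock: 18.27
position: [0.3657, -0.2757, 0.2959]
tool_rot: [3.141, 0.0, 3.105]
force: [-0.3, -0.4, -0.5]
grip_width: 0.0853
finger_force: 0.0
n 3573 z 0.0453 centre mm 362.9 -275.6 r 28.3 tool shift cm [0.28 0.  ] bgr [ 13. 111. 224.] tcp [ 0.3657 -0.2757  0.2959] [3.141 0.    3.105] q [ 1.03  0.5  -0.66  2.1   0.48  0.69  1.59]
```

```bash
python3 -m creep '[[[1,0.28,0,3.5,0,0,0],[1,0,0,4,0,0,0],[1,0,0,2.9,0,0,0],[1,0,0,1,0,0,0],[1,0,0,0,0,0,0],[-1,0,0,0,0,0,0],[-1,0,0,0,0,0,0],[-1,0,0,0,0,0,0],[-1,0,0,0,0,0,0],[-1,0,0,0,0,0,0],[-1,0,0,0,0,0,0]]]' 60
python3 -m creep '[[[-1,0,0,-0.5,0,0,0],[-1,0,0,-2,0,0,0],[-1,0,0,-4,0,0,0],[-1,0,0,-4,0,0,0],[-1,0,0,0,0,0,0],[-1,0,0,0,0,0,0]]]'
```

```text
clock: 19.7
position: [0.3628, -0.2756, 0.1835]
tool_rot: [-3.14, 0.001, 3.105]
force: [-2.7, 1.9, 18.4]
grip_width: 0.0556
finger_force: 59.5
clock: 20.45
position: [0.3621, -0.2754, 0.287]
tool_rot: [-3.141, -0.0, 3.105]
force: [0.0, 0.5, -3.8]
grip_width: 0.0554
finger_force: 64.7
```

```bash
python3 -m creep '[[[-1,-1.79,5.27,0,0,0,0],[-1,-1.79,5.27,0,0,0,0],[-1,-1.79,5.27,0,0,0,0],[-1,-1.79,5.27,0,0,0,0],[-1,-1.79,5.27,0,0,0,0],[-1,-1.79,5.27,0,0,0,0],[-1,-1.79,5.27,0,0,0,0],[-1,-1.79,5.27,0,0,0,0],[-1,-1.79,5.27,0,0,0,0],[-1,-1.79,5.27,0,0,0,0],[-1,-1.79,5.27,0,0,0,0],[-1,0,0,0,0,0,0]]]'
python3 -m creep '[[[-1,0,0,0,0,0,0]]]'
python3 -c "
from h import *
find((.505,.377),.0135,r=.06,dz=.002)
find((.505,.377),.056,r=.03,dz=.009)"
```

```text
clock: 21.95
position: [0.5795, 0.3013, 0.2852]
tool_rot: [3.14, -0.002, 3.11]
force: [-1.1, -0.4, -3.9]
grip_width: 0.055
finger_force: 65.2
clock: 22.08
position: [0.5799, 0.2967, 0.2855]
tool_rot: [-3.14, -0.002, 3.106]
force: [-0.0, -1.1, -4.6]
grip_width: 0.0552
finger_force: 65.2
n 10263 z 0.0133 centre mm 506.6 375.0 r 40.3 tool shift cm [7.61 7.57] bgr [ 13. 119. 231.] tcp [0.5799 0.2967 0.2855] [-3.140e+00 -2.000e-03  3.106e+00] q [-0.17  0.77 -0.63  1.6   0.53  0.95  0.56]
n 287 z 0.0597 centre mm 506.7 374.9 r 4.5 tool shift cm [7.63 7.61] bgr [ 90.  94. 106.] tcp [0.5801 0.2961 0.2859] [-3.140e+00 -1.000e-03  3.105e+00] q [-0.17  0.77 -0.63  1.6   0.53  0.95  0.56]
```

```bash
python3 -m creep '[[[-1,2.54,2.54,0,0,0,0],[-1,2.54,2.54,0,0,0,0],[-1,2.54,2.54,0,0,0,0],[-1,0,0,0,0,0,0],[-1,0,0,0,0,0,0]]]'
python3 -c "
from h import *
s,f,T=wrist();P=cloud(f,T);b=f['image'].astype(int);m=(b[...,2]>b[...,0]+60)&(abs(P[...,2]-.149)<.004)
Q=P[m];c,r=cv2.minEnclosingCircle((Q[:,:2]*1000).astype('f4'));print(s['position'],c,r,np.median(Q[:,2]))
print(np.linalg.lstsq(np.c_[Q[:,:2],np.ones(len(Q))],Q[:,2],rcond=None)[0])"
```

```text
clock: 22.8
position: [0.5076, 0.3747, 0.2871]
tool_rot: [-3.141, 0.0, 3.104]
force: [0.6, -0.7, -2.8]
grip_width: 0.055
finger_force: 65.2
[0.50756318 0.37471756 0.28711273] (508.1273498535156, 381.2245178222656) 35.31230545043945 0.14869192256781755
[0.00376899 0.00101695 0.14628136]
```

```bash
python3 -m creep '[[[-1,0,0,3,0,0,0],[-1,0,0,3,0,0,0],[-1,0,0,1.8,0,0,0],[-1,0,0,0.5,0,0,0],[-1,0,0,0.4,0,0,0],[-1,0,0,0.1,0,0,0],[-1,0,0,0.1,0,0,0],[-1,0,0,0.1,0,0,0],[-1,0,0,0,0,0,0]]]'
```

```text
clock: 23.98
position: [0.5071, 0.3759, 0.1977]
tool_rot: [3.141, 0.001, 3.105]
force: [-0.1, -0.7, 3.2]
grip_width: 0.055
finger_force: 65.6
```

```bash
python3 -m creep '[[[0.6,0,0,0,0,0,0],[1,0,0,0,0,0,0],[1,0,0,0,0,0,0],[1,0,0,0,0,0,0],[1,0,0,0,0,0,0],[1,0,0,-4,0,0,0],[1,0,0,-5,0,0,0],[1,0,0,0,0,0,0],[1,0,0,0,0,0,0]]]'
python3 -c "
from h import *
find((.507,.375),.060,r=.05)"
python3 -m creep '[[[1,4.15,-1.88,-1,0,0,0],[1,4.15,-1.88,0,0,0,0],[1,4.15,-1.88,0,0,0,0],[1,4.15,-1.88,0,0,0,0],[1,0,0,0,0,0,0],[1,0,0,0,0,0,0]]]'
python3 -c "
from h import *
find((.338,.306),.047,r=.045,dz=.005)"
```

```text
clock: 25.1
position: [0.507, 0.3755, 0.287]
tool_rot: [-3.141, 0.0, 3.105]
force: [0.8, 0.7, -0.2]
grip_width: 0.0852
finger_force: 0.0
n 4234 z 0.0593 centre mm 507.3 376.2 r 28.4 tool shift cm [-0.03  0.07] bgr [ 12.  91. 192.] tcp [0.507  0.3755 0.287 ] [-3.141  0.     3.105] q [-0.32  0.74 -0.63  1.66  0.53  0.92  0.38]
clock: 25.9
position: [0.3387, 0.3068, 0.2969]
tool_rot: [-3.141, -0.0, 3.105]
force: [-0.1, -0.3, 0.3]
grip_width: 0.0855
finger_force: 0.0
n 4507 z 0.0466 centre mm 337.8 307.1 r 27.3 tool shift cm [0.1  0.02] bgr [ 74. 146. 179.] tcp [0.3387 0.3068 0.2969] [-3.141 -0.     3.105] q [-0.33  0.5  -0.69  2.1   0.5   0.7   0.19]
```

View pics/last.png

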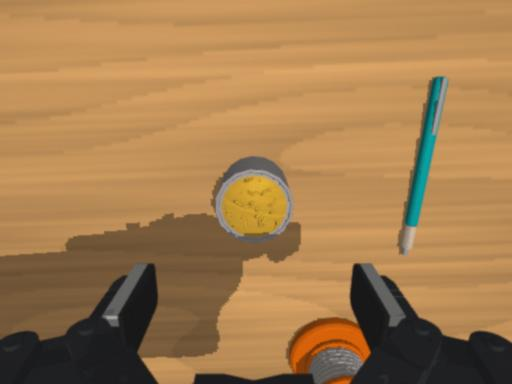

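Wrist view: steel tip cleaner, rim at (254,205), r 27 mm, centre (.338,.307). The pen at right (425,165) is clear of the fingers. Orange reel is home (top at 59 mm). Gripping the cup high.

```bash
python3 -m creep '[[[1,0.1,0,3.5,0,0,0],[1,0,0,4,0,0,0],[1,0,0,2.2,0,0,0],[1,0,0,0.6,0,0,0],[1,0,0,0,0,0,0],[-1,0,0,0,0,0,0],[-1,0,0,0,0,0,0],[-1,0,0,0,0,0,0],[-1,0,0,0,0,0,0],[-1,0,0,0,0,0,0],[-1,0,0,0,0,0,0]]]' 50
python3 -m creep '[[[-1,0,0,-0.5,0,0,0],[-1,0,0,-2,0,0,0],[-1,0,0,-4,0,0,0],[-1,0,0,-2.5,0,0,0],[-1,0,0,0,0,0,0],[-1,0,0,0,0,0,0]]]'
```

```text
clock: 27.32
position: [0.3376, 0.3068, 0.1951]
tool_rot: [3.141, 0.001, 3.105]
force: [-1.8, -2.0, 14.4]
grip_width: 0.0528
finger_force: 49.6
clock: 28.08
position: [0.3374, 0.3064, 0.2838]
tool_rot: [-3.141, -0.0, 3.105]
force: [-0.3, 0.0, -1.1]
grip_width: 0.0527
finger_force: 52.8
```

```bash
python3 -m creep '[[[-1,-5.21,-0.83,0,0,0,0],[-1,-5.21,-0.83,0,0,0,0],[-1,-5.21,-0.83,0,0,0,0],[-1,-5.21,-0.83,0,0,0,0],[-1,-5.21,-0.83,0,0,0,0],[-1,-5.21,-0.83,0,0,0,0],[-1,-5.21,-0.83,0,0,0,0],[-1,0,0,0,0,0,0],[-1,0,0,0,0,0,0]]]'
python3 -c "
from h import *
find((.6185,.152),.0175,r=.06,dz=.003)
find((.6185,.152),.0055,r=.037,dz=.002)
s,f,T=wrist();P=cloud(f,T);c=s['position'];m=(np.hypot(P[...,0]-c[0],P[...,1]-c[1])<.05)&(abs(P[...,2]-.135)<.02);b=f['image'].astype(int);y=m&(b[...,2]>b[...,0]+50);Q=P[y];print(Q.mean(0),(Q.min(0)+Q.max(0))/2,np.ptp(Q,0))"
```

```text
clock: 29.2
position: [0.6989, 0.236, 0.2825]
tool_rot: [-3.141, -0.002, 3.106]
force: [-1.1, 0.6, -1.5]
grip_width: 0.0524
finger_force: 52.9
n 3616 z 0.0173 centre mm 619.1 153.0 r 43.8 tool shift cm [ 7.68 -8.58] bgr [ 48. 103. 128.] tcp [0.6989 0.236  0.2825] [-3.141e+00 -2.000e-03  3.106e+00] q [-0.07  0.9  -0.62  1.33  0.54  1.09  0.77]
n 9140 z 0.0058 centre mm 618.5 152.0 r 37.0 tool shift cm [ 7.72 -8.69] bgr [48. 49. 50.] tcp [0.6987 0.2361 0.2831] [-3.141e+00 -2.000e-03  3.107e+00] q [-0.07  0.9  -0.62  1.33  0.54  1.09  0.77]
[0.69566037 0.23654942 0.13546975] [0.70038174 0.24674715 0.13525204] [0.05007226 0.06738348 0.03903945]
```

View pics/last.png

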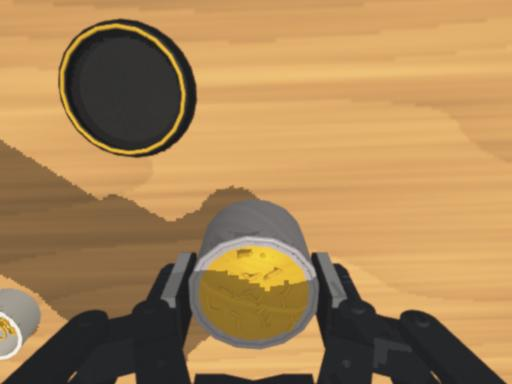

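Wrist view: seat rim ring centred near (127,88), fit centre (.619,.153), rim height 17 mm, floor 6 mm. The cup is held upright and centred.

```bash
python3 -m creep '[[[-1,2.56,-2.86,0,0,0,0],[-1,2.56,-2.86,0,0,0,0],[-1,2.56,-2.86,0,0,0,0],[-1,0,0,0,0,0,0],[-1,0,0,0,0,0,0]]]'; python3 -m creep '[[[-1,0,0,2.5,0,0,0],[-1,0,0,2.5,0,0,0],[-1,0,0,2,0,0,0],[-1,0,0,0.5,0,0,0],[-1,0,0,0.4,0,0,0],[-1,0,0,0.1,0,0,0],[-1,0,0,0.1,0,0,0],[-1,0,0,0.1,0,0,0],[-1,0,0,0,0,0,0]]]'
```

```text
clock: 29.98
position: [0.6199, 0.153, 0.2847]
tool_rot: [3.141, 0.001, 3.106]
force: [-0.5, -0.3, -2.0]
grip_width: 0.0524
finger_force: 53.0
clock: 31.1
position: [0.6199, 0.1524, 0.2023]
tool_rot: [3.142, 0.0, 3.105]
force: [-0.2, -0.7, -1.7]
grip_width: 0.0523
finger_force: 53.0
```

```bash
python3 -m creep '[[[-1,0,0,0.1,0,0,0],[-1,0,0,0,0,0,0]]]'; python3 -m creep '[[[0.6,0,0,0,0,0,0],[1,0,0,0,0,0,0],[1,0,0,0,0,0,0],[1,0,0,0,0,0,0],[1,0,0,0,0,0,0],[1,0,0,-4,0,0,0],[1,0,0,-5,0,0,0],[1,0,0,0,0,0,0],[1,0,0,0,0,0,0]]]'
python3 - <<'E'
from h import *
from workcell import vision
find((.619,.153),.052,r=.04,dz=.004)
a=[cv2.resize(vision.grab_frame(n)['image'],(400,300)) for n in('scene','side')]
cv2.imwrite('pics/end.png',np.vstack([np.hstack(a)]))
E
```

```text
clock: 31.35
position: [0.6199, 0.1524, 0.2013]
tool_rot: [-3.142, 0.0, 3.105]
force: [-0.9, -0.5, 1.9]
grip_width: 0.0524
finger_force: 53.2
clock: 32.48
position: [0.6198, 0.1522, 0.291]
tool_rot: [-3.141, -0.0, 3.105]
force: [-0.6, -0.2, -0.5]
grip_width: 0.0856
finger_force: 0.0
n 4854 z 0.0526 centre mm 619.7 152.2 r 27.4 tool shift cm [0. 0.] bgr [ 80. 157. 191.] tcp [0.6198 0.1522 0.291 ] [-3.141 -0.     3.105] q [ 0.08  0.75 -0.64  1.63  0.53  0.94  0.78]
```

View pics/end.png

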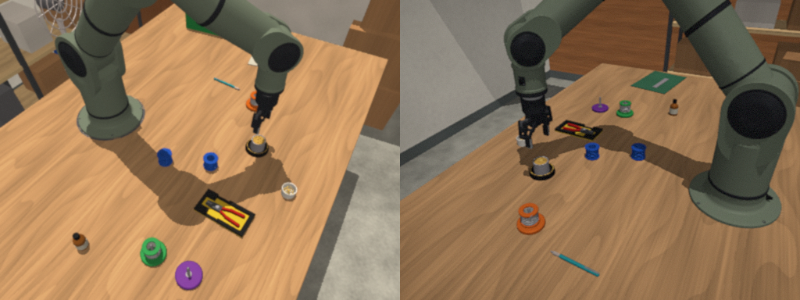

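Both views show the reels on their stands (green at (152,250), orange at (528,220)), the cup in its seat (541,168) and the cutters in the tray (228,212). The pen and bottle look undisturbed.

```bash
python3 -c "
from workcell import bot
print(bot.job_done())"
```

```text
the job is handed in; nothing more can be done
None
```

The job is handed in, with no verdict returned: both reels, the tip cleaner and the cutters measured in place (reels and cleaner within about 1 mm, cutters within a few mm), and the pen and flux bottle were not touched.

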